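# Tare the balance with the dish on its pan

### The arm

A 6-joint arm with a two-finger parallel gripper is mounted at the origin on a cart in front of the work surface, level with it; the furniture and walls round the work are solid. World frame = base frame: x ahead of the robot, y to its left, z up, the work surface at z = 0. Lengths are in m, angles in degrees, forces in N, time in s.
With the tool pointing down it reaches from about 0.375 to 0.9 m from the base axis. Payload 3.1 kg.
Tool frame: the origin (TCP) lies where the fingers leave the gripper's body, on its centre line; the fingertips stand 70 mm ahead of it and the grasp point (between the pads) lies 51 mm ahead of it; z points along the fingers, y is the line along which they close (so a half turn about z gives the same grasp; the last joint's range is limited). The gripper opens to 87 mm and grips with 3 to 60 N. Pads are 19 mm wide; open, the fingers measure 117 mm over their backs; the gripper's body (75 mm by 190 mm) begins 51 mm behind the grasp point.
Start: joints at [53.715, 30.224, 82.088, -0, 67.689, -10.227], TCP at [0.275, 0.561, 0.292] pointing down, gripper open.
Joint ranges: [-176.69, 176.69], [-43.24, 126.21], [12.49, 139.97], [-82, 262], [0, 151.66], [-163.58, 163.58]. Speed limits (degrees/s): [159.86, 159.86, 180, 180, 180, 180].

### API

Orientations are given as a 3x3 rotation matrix whose columns are the frame's x, y, z axes.
In Python, from rig import readout, capture, calibration, bot, look_for gives the robot as it stands. The module is installed in compiled form; this text tells all that it offers.
- The arm moves only by the shell command python3 -m pendant 'ROWS'. ROWS is JSON, a list of rows, each a list of 7 numbers: the shift along the tool's x, y, z normalised to -1 to 1, where 1 is 200 mm, then the turn, a rotation vector about the tool's x, y, z normalised to -1 to 1, where 1 is 180 degrees, then the closure, from -1 (fully open) to 1 (shut). In form: [[dx, dy, dz, ax, ay, az, grip], ...]. A call has 1 to 8 rows; each row is the pose to reach, as a shift and turn from the pose commanded when the call began, along the tool's axes at that moment, turning the shorter way round; what a row does not reach only later rows make up. A row lasts 1/10 s, in which the tool goes at most 50 mm and 8.59 degrees, less where a joint would pass 70% of its speed; a pose out of reach is approached as far as the arm can. A call with a number of a shift or a turn outside -1 to 1 is refused whole. A call with a gripper value outside its range is refused whole. The fingers move at their own pace and stop on an object; the grip force is fixed at half the most. Time passes only in rows, so rows that repeat a pose let the fingers close. It gives the time, the measured TCP pose, the force, the opening and the grip force at its end, in the units of the state.
- readout.read_state(): the state, without advancing time (a new reading comes with each control period).
- capture(name): name is "scene" or "top"; returns (picture, depth): 400x640x3 uint8, red, green, blue; 400x640 float32, m along the optical axis (not along the pixel's ray), 0 where there is no reading.
- calibration(name): a dict with "mtx" (3x3 intrinsics, pixels), "T" (4x4, takes a point from camera to world coordinates). Camera axes: x right, y down, z forward; pixel columns grow to the right and rows downward; lengths in m; the calibration is good to about 2 mm. A picture is of the moment at which its call begins. calibration takes no time and is no camera call.
- bot.hand_in(): hands the job in; it is judged then, once.
Trained networks look in the newest picture that a camera, given by its name, has taken for a name from the list of things; names that differ only in an ending like _2 or _b are one class to them, and where a whole thing is asked for, a point or a joint stands for the part that bears it (a point fixed in the world has none). Each returns a list of dicts, best first, with "conf" (0 to 1); they miss things now and then, are a little off and sometimes report something else, mostly with a low value. They report only what shows in the picture. A call takes as long as a camera call. They do not tell look-alikes from the thing itself.
- look_for(thing, camera): "extent" ([left, top, right, bottom] in pixels, round what is visible of it).
The state is a dict: "time_s": time; "joint_positions": joint angles; "qvel": joint speeds; "tau": joint torques, N m; "position": TCP position; "tcp_rot": TCP orientation; "force": force on the tool from outside, world axes, zero at the start; "moment": the same for the moment, N m; "opening": opening from 0.0 (shut) to 1.0 (fully open); "grasp_force": force on a finger pad.
Only numpy, scipy, OpenCV 4.12 (cv2) and the standard library are available. Lean on these libraries where they do the work, as an engineer would, in place of code of your own. Each camera call takes 0.05 s, during which the arm holds its last target. There are 200 camera calls.

### The job

Tare the balance with the empty dish on its pan: first push the clear sliding door on top of its draught shield fully shut by the upright rib, then reach with a fingertip into the deep well in the front deck, press the sunken tare bar fully down, keep it down for two seconds and let it come up again. Use a light touch, only push and press: nothing is pinched or lifted, the door stays shut, and the dish and the things standing round the balance stay where they are.

Things in the scene. Friction and masses are not known exactly. Their poses are not given: they have to be found in the camera images.
- balance: white laboratory balance, fixed, 236 (x) x 190 (y) x 112 mm high. Origin: on the worktop under its middle; +x to its rear, controls at its -x end, +y to its left, z up. Front deck (x -122 to -28 mm) 50 mm high, with a low display at x -49 to -29, at most 62 mm high. Draught shield: clear box with grey frame, x -25 to 103, y -72 to 72 mm, rail tops at 112 mm
- well_mouth (a point): centre of the mouth of the well in the front deck, at x = -75, y = 0, z = 50 mm of the balance. The well is a straight-walled rectangular hole, 36 mm along the balance's x and 56 mm along its y; the top of the tare bar lies 12 mm below the mouth. Axes as the balance's
- tare_top (a point): centre of the top of the tare bar, a grey bar 30 mm (x) x 50 mm (y) that fills most of the well's floor; moves with it
- tare_bar (a joint): depth the tare bar is pressed, m: 0 up, 0.004 at its stop. It moves straight down against a spring (about 2 N to start, 5 N at the stop) and springs back up when let go
- shield_door (a joint): opening of the sliding top door, m: 0 shut against its stop, growing as the door moves along the balance's -y (to its right); 0.088 at most. Found about half open, 0.045 to 0.080. It slides with about 1.2 N of friction, stays where it is left and does not spring back from its stop
- rib_push (a point): centre of the right (-y) face of the rib on the door, to be pushed towards the balance's +y. The rib is an upright grey bar, 62 mm along x, 12 mm thick along y, 109 to 135 mm above the worktop (this point: 122 mm). The door beneath (top at 109 mm) goes on 16 mm beyond this face; its rails reach 112 mm. This point is at x = 39 mm of the balance and, door shut, y = -50 mm. Moves with the door
- pan_centre (a point): centre of the steel pan (94 mm across), top surface, 63 mm above the worktop
- dish: clear open dish, 55 mm across and 13 mm high, loose on the round steel pan inside the draught shield; origin at the centre of its underside, about 63 mm above the worktop
- vial: white vial with white cap, 24 mm across, 54 mm tall, standing loose on the right of the balance, towards its rear; origin at the centre of its underside
- specimen: black round specimen mount, 31 mm across, 21 mm high, loose right of the balance's front corner; origin at the centre of its underside
- tweezers: steel tweezers, 122 mm long, 16 mm wide, 6 mm high, lying loose along the left side of the balance; origin at the centre of their underside, length along their y
- tower_pc: black computer tower, fixed, left of the balance and in the way of an arm coming from the left: 279 mm deep (x), 154 mm wide (y), 350 mm high; origin at the centre of its underside
Things that resemble listed ones, but are neither listed nor needed, are in the scene too. Of the things that look like the vial, take the one that is farthest to the robot's left at the start.

How it is judged:
By the outcome, as a careful person would: the job done as asked, in the order asked, and still so for the second after the job is handed in, with the robot touching nothing.
It also fails if it takes over 48 s, if anything falls off the work surface, if the arm or the gripper's body presses on something with over 40 N, if the wrist force passes 120 N, or if a joint passes its speed limit or range.

## Working session

There is one attempt and no reset: what is moved stays moved. The work goes in short steps, Python scripts to look and compute and a shell command to move; the robot and the scene stay as the last step left them, time stands still between calls to the robot, and variables do not carry over. Pictures are saved under pics/ and viewed, at most 10 in all, crops included, and the job is handed in when it is done.

```bash
mkdir -p pics
python3 - <<'E'
from rig import readout, capture, calibration, look_for
import cv2,numpy as np
s=readout.read_state();print(s['time_s'],s['position'],np.round(s['tcp_rot'],3).tolist(),s['opening'])
for n in("scene","top"):
    p,d=capture(n);cv2.imwrite(f'pics/{n}0.png',p[:,:,::-1]);np.savez(f'{n}0.npz',p=p,d=d)
    c=calibration(n);print(n,np.round(c['mtx'],1).tolist(),np.round(c['T'],3).tolist())
    for t in("balance","tare_top","rib_push","dish","vial","specimen","tweezers","tower_pc"):
        print(t,[(np.round(q['extent']).tolist(),round(q['conf'],2)) for q in look_for(t,n)[:4]])
E
```

```text
0.0 [0.27417697 0.5610132  0.29127393] [[-0.898, 0.439, -0.001], [0.439, 0.898, -0.002], [0.0, -0.002, -1.0]] 1.002745327380058
scene [[419.2, 0.0, 315.9], [0.0, 419.2, 197.0], [0.0, 0.0, 1.0]] [[0.562, -0.564, 0.605, -0.104], [-0.827, -0.367, 0.426, -0.438], [-0.018, -0.74, -0.673, 0.786], [0.0, 0.0, 0.0, 1.0]]
balance [([296.0, 180.0, 423.0, 291.0], 0.93)]
tare_top [([328.0, 244.0, 346.0, 256.0], 0.6)]
rib_push [([352.0, 193.0, 426.0, 245.0], 0.6)]
dish []
vial [([415.0, 315.0, 431.0, 336.0], 0.8), ([410.0, 252.0, 420.0, 281.0], 0.67), ([432.0, 283.0, 446.0, 304.0], 0.51), ([447.0, 259.0, 463.0, 282.0], 0.51)]
specimen [([373.0, 290.0, 387.0, 308.0], 0.74)]
tweezers []
tower_pc []
top [[361.1, 0.0, 322.3], [0.0, 361.1, 202.9], [0.0, 0.0, 1.0]] [[-0.004, -0.992, 0.127, 0.368], [-0.999, -0.0, -0.036, -0.009], [0.036, -0.127, -0.991, 1.092], [0.0, 0.0, 0.0, 1.0]]
balance [([311.0, 156.0, 394.0, 247.0], 0.96)]
tare_top [([330.0, 219.0, 351.0, 233.0], 0.45)]
rib_push [([346.0, 164.0, 397.0, 210.0], 0.71)]
dish []
vial [([419.0, 243.0, 431.0, 247.0], 0.65), ([394.0, 196.0, 404.0, 210.0], 0.52)]
specimen []
tweezers []
tower_pc []
```

Run:
```python
import cv2
a=cv2.imread('pics/top0.png');b=cv2.imread('pics/scene0.png')
cv2.imwrite('pics/topc.png',cv2.resize(a[130:270,270:450],None,fx=4.4,fy=4.2,interpolation=cv2.INTER_CUBIC)[:600,:800])
cv2.imwrite('pics/scenec.png',cv2.resize(b[150:350,250:490],None,fx=3,fy=3,interpolation=cv2.INTER_CUBIC))
```

```text
(no output)
```

View pics/topc.png

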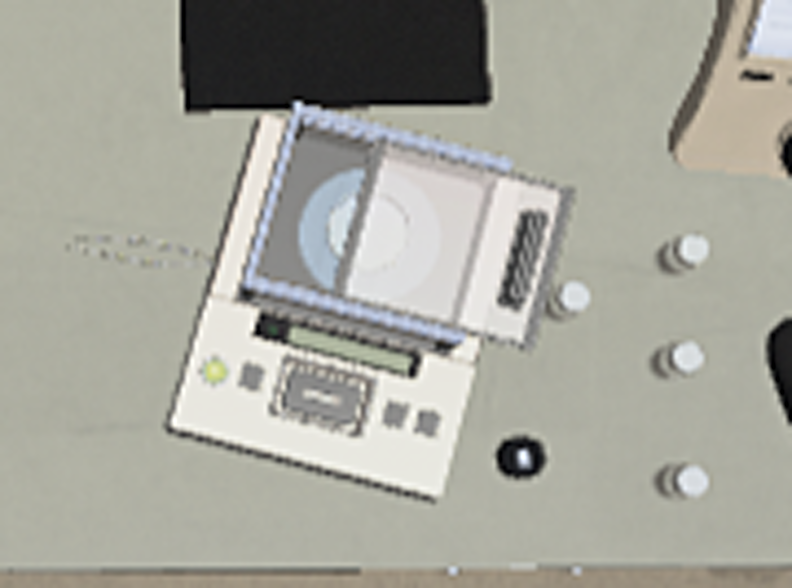

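View pics/scenec.png

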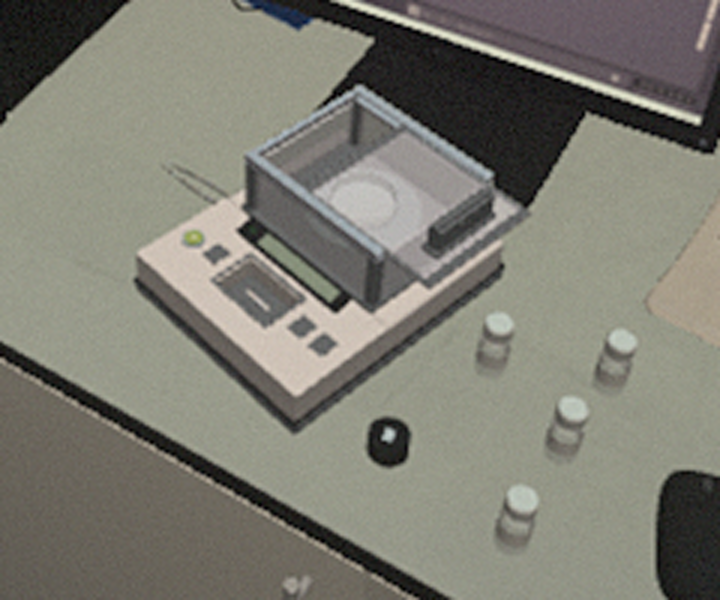

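View pics/scene0.png

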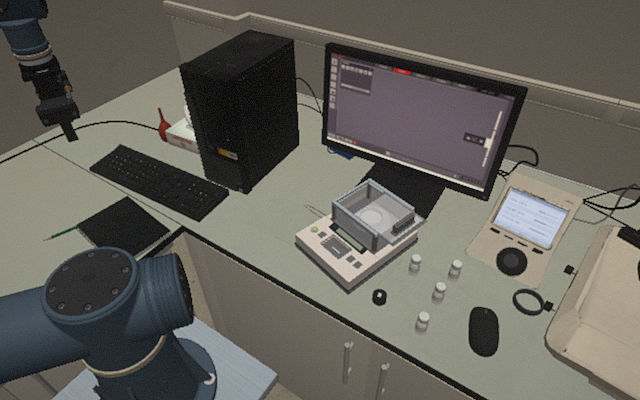

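The top crop shows the balance turned about 15°, its well at about (322,397). The rib is at (523,258), the door sticks out to the right, and the specimen is at (521,457). There are four vial-like things in the top crop: (572,297), (690,250), (686,357) and (690,480). The one at (572,297), right beside the balance and farthest left, is the vial; it only has to be avoided. In the scene view the tower stands at (240,110), left of the balance, and the monitor is behind.

```bash
cat > h.py <<'E'
import numpy as np,cv2
from rig import calibration
from scipy.optimize import least_squares
C={n:calibration(n) for n in("scene","top")}
def proj(n,P):
    T=np.linalg.inv(C[n]['T']);q=(T[:3,:3]@np.atleast_2d(P).T+T[:3,3:4]);u=C[n]['mtx']@q;return (u[:2]/u[2]).T
def cloud(n,d):
    v,u=np.mgrid[:400,:640];K=C[n]['mtx'];p=np.stack([(u-K[0,2])/K[0,0]*d,(v-K[1,2])/K[1,1]*d,d],-1)
    return p@C[n]['T'][:3,:3].T+C[n]['T'][:3,3]
def R(a):c,s=np.cos(a),np.sin(a);return np.array([[c,-s,0],[s,c,0],[0,0,1]])
E
python3 - <<'E'
from h import *
M=np.array([[-25,72,112],[103,72,112],[103,-72,112],[-25,-72,112],[-57,28,50],[-57,-28,50],[-93,-28,50],[-93,28,50]])/1e3
S=np.array([[247,157],[360,88],[492,180],[380,255],[242,257],[303,298],[268,325],[212,283]])/3+[250,150]
Tp=np.array([[243,292],[298,103],[512,160],[460,340],[285,360],[375,380],[360,435],[270,410]])/[4.4,4.2]+[270,130]
W=lambda p,P:P@R(p[2]).T+[p[0],p[1],0]
for nm,use in(("both",(1,1)),("scene",(1,0)),("top",(0,1))):
    f=lambda p:np.r_[((proj("scene",W(p,M))-S)*use[0]).ravel(),((proj("top",W(p,M))-Tp)*use[1]).ravel()]
    r=least_squares(f,[.5,0,-.2]);print(nm,r.x,np.degrees(r.x[2]),np.sqrt(np.mean(r.fun**2)))
    if nm=="both":p=r.x;print(np.round(r.fun.reshape(2,8,2),1).tolist());np.save('p.npy',p)
for n in("scene","top"):
    c=cloud(n,np.load(n+'0.npz')['d']);b=(c-[p[0],p[1],0])@R(p[2])
    m=(b[...,2]>.12)&(b[...,2]<.145)&(abs(b[...,0]-.039)<.06)&(b[...,1]<-.03)&(b[...,1]>-.18)
    q=b[m];print(n,m.sum(),np.round(np.percentile(q,[2,25,50,75,98],axis=0),4).tolist())
    dk=(b[...,0]<-.1)&(b[...,0]>-.115)&(abs(b[...,1])<.08);print('deck z',np.median(b[dk][:,2]))
    m=(b[...,2]>.035)&(b[...,2]<.06)&(b[...,0]<-.09)&(b[...,0]>-.16)&(abs(b[...,1])<.13);q=b[m];print(np.percentile(q,[1,99],axis=0).round(4).tolist())
    w=(b[...,2]>.02)&(b[...,2]<.045)&(abs(b[...,0]+.075)<.025)&(abs(b[...,1])<.035);print('well',w.sum(),b[w].mean(0))
    # rib fit by top outline
    for t,ctr in(("vial",(.06,-.15)),("spec",(-.1,-.14))):
        m=(b[...,2]>.01)&(b[...,2]<.07)&(abs(b[...,0]-ctr[0])<.07)&(b[...,1]<-.105)&(b[...,1]>-.19)
        if m.sum():print(t,m.sum(),np.percentile(b[m],[3,50,97],axis=0).round(3).tolist())
E
```

```text
both [ 0.51236443 -0.12779506 -0.27193072] -15.580482706027777 0.9667439136667455
[[[-1.0, -0.3], [-0.5, -0.4], [0.5, -1.0], [-0.9, 1.2], [2.8, 1.2], [-1.1, 1.3], [-1.1, 0.4], [1.2, 0.2]], [[-0.6, -1.6], [-1.0, -0.4], [0.1, -0.2], [0.7, 1.0], [0.7, -0.2], [-1.2, 0.2], [-0.9, -0.9], [0.9, -0.2]]]
scene [ 0.5133826  -0.1273125  -0.27505655] -15.759579678499367 0.7678246258247284
top [ 0.51155153 -0.12816862 -0.26812917] -15.362669884945584 0.526444119324363
scene 196 [[0.0078, -0.0977, 0.1205], [0.0183, -0.0966, 0.1274], [0.034, -0.0943, 0.133], [0.0511, -0.091, 0.1348], [0.0667, -0.0854, 0.1372]]
deck z 0.05122159918029895
[[-0.123, -0.09, 0.0358], [-0.0906, 0.0925, 0.0546]]
well 249 [-0.07000163  0.00783623  0.03898263]
vial 191 [[0.024, -0.153, 0.013], [0.029, -0.145, 0.039], [0.043, -0.133, 0.057]]
spec 176 [[-0.094, -0.157, 0.012], [-0.081, -0.144, 0.021], [-0.066, -0.13, 0.024]]
top 118 [[0.0114, -0.0982, 0.1227], [0.0244, -0.0942, 0.1318], [0.0396, -0.091, 0.1334], [0.0544, -0.088, 0.1353], [0.0708, -0.0859, 0.1381]]
deck z 0.05042241039671569
[[-0.12, -0.0891, 0.0427], [-0.0905, 0.0908, 0.0548]]
well 235 [-7.19175821e-02 -7.63855851e-05  3.60463794e-02]
vial 70 [[0.026, -0.151, 0.021], [0.035, -0.14, 0.052], [0.046, -0.132, 0.058]]
spec 91 [[-0.09, -0.155, 0.013], [-0.077, -0.142, 0.021], [-0.064, -0.129, 0.025]]
```

```bash
cat >> h.py <<'E'
def shift(target_b,tipz):
    "rows numbers from the present pose to tip at balance x,y (m), tip height"
    from rig import readout
    s=readout.read_state();p=np.load('p.npy');w=R(p[2])@[target_b[0],target_b[1],0]+[p[0],p[1],tipz+.07]
    Rt=np.array(s['tcp_rot']);d=Rt.T@(w-s['position']);x=-R(p[2])[:,0];y=R(p[2])[:,1]
    G=np.stack([x,y,[0,0,-1]],1);rv=cv2.Rodrigues(Rt.T@G)[0].ravel()
    b=R(p[2]).T@(np.array(s['position'])-[p[0],p[1],.07])
    print('t',s['time_s'],'tip in balance',b.round(4),'F_b',(R(p[2]).T@s['force']).round(2),'open',round(s['opening'],3));print('shift',(d/.2).round(4),'turn',(np.degrees(rv)/180).round(4))
E
python3 - <<'E'
from h import *
c=cloud("scene",np.load('scene0.npz')['d']);m=(c[...,2]>.1)&(c[...,2]<.5)&(c[...,0]>.3)
q=c[m];q=q[(q[:,1]>.03)&(q[:,1]<.4)&(q[:,0]<1.)];print(np.percentile(q,[1,50,99],axis=0).round(3))
m=(c[...,2]>.12)&(c[...,1]<.0)&(c[...,1]>-.5)&(c[...,0]>.3);print('monitor',np.percentile(c[m],[0,1,5,50],axis=0).round(3))
shift((.039,-.13),.2)
E
```

```text
[[0.484 0.034 0.104]
 [0.603 0.23  0.27 ]
 [0.762 0.368 0.37 ]]
monitor [[ 0.495 -0.5    0.12 ]
 [ 0.71  -0.495  0.123]
 [ 0.728 -0.477  0.136]
 [ 1.03  -0.277  0.298]]
t 0.9 tip in balance [-0.4142  0.6     0.2223] F_b [-0.3  -0.68 -0.19] open 1.0
shift [-2.8922 -3.1772  0.1112] turn [ 0.      0.     -0.0582]
```

```bash
python3 -m pendant '[[-0.08,-0.12,0,0,0,-0.01,1],[-0.2,-0.3,0,0,0,-0.03,1],[-0.34,-0.49,0,0,0,-0.05,1],[-0.46,-0.67,0,0,0,-0.058,1],[-0.54,-0.79,0,0,0,-0.058,1],[-0.57,-0.83,0,0,0,-0.058,1]]'; python3 -c "
from h import *
shift((.039,-.13),.2)"
```

```text
time_s: 1.5
position: [0.3037, 0.3598, 0.2923]
tcp_rot: [[-0.962, 0.272, -0.001], [0.272, 0.962, -0.001], [0.001, -0.001, -1.0]]
force: [-0.0, 1.6, -0.4]
opening: 0.538
grasp_force: 0.0
t 1.5 tip in balance [-0.332   0.4137  0.2223] F_b [-0.45  1.5  -0.38] open 0.538
shift [-1.8632 -2.7125  0.1143] turn [-0.0004 -0.0002 -0.001 ]
```

```bash
python3 -m pendant '[[-0.06,-0.12,0,0,0,0,1],[-0.16,-0.3,0,0,0,0,1],[-0.27,-0.52,0,0,0,0,1],[-0.37,-0.7,0,0,0,0,1],[-0.43,-0.82,0,0,0,0,1],[-0.45,-0.86,0,0,0,0,1]]' | head -2; python3 -m pendant '[[-0.08,-0.12,0,0,0,0,1],[-0.24,-0.32,0,0,0,0,1],[-0.4,-0.54,0,0,0,0,1],[-0.56,-0.74,0,0,0,0,1],[-0.66,-0.88,0,0,0,0,1],[-0.7,-0.93,0,0,0,0,1]]';python3 -c "
from h import *
shift((.039,-.13),.2)"
```

```text
time_s: 2.1
position: [0.3455, 0.1711, 0.2926]
time_s: 2.7
position: [0.4323, -0.0474, 0.2927]
tcp_rot: [[-0.962, 0.272, 0.004], [0.272, 0.962, -0.002], [-0.004, -0.0, -1.0]]
force: [0.1, 0.4, 0.4]
opening: 0.007
grasp_force: 0.0
t 2.7 tip in balance [-0.0987  0.0559  0.2227] F_b [-0.03  0.4   0.36] open 0.007
shift [-0.6917 -0.9267  0.1167] turn [-0.0001  0.0014 -0.0012]
```

```bash
python3 -m pendant '[[-0.08,-0.12,0,0,0,0,1],[-0.24,-0.32,0,0,0,0,1],[-0.4,-0.54,0.02,0,0,0,1],[-0.56,-0.74,0.06,0,0,0,1],[-0.66,-0.88,0.1,0,0,0,1],[-0.69,-0.93,0.11,0,0,0,1],[-0.69,-0.93,0.11,0,0,0,1]]'|head -2;python3 - <<'E'
from h import *
from rig import capture
shift((.039,-.13),.119)
p=np.load('p.npy')
for n in("scene","top"):
    im,d=capture(n);np.savez(n+'1.npz',p=im,d=d);c=cloud(n,d);b=(c-[p[0],p[1],0])@R(p[2])
    m=(abs(b[...,0]-.039)<.03)&(abs(b[...,1]+.13)<.04)&(b[...,2]>.15)&(b[...,2]<.245)
    if m.sum():print(n,m.sum(),np.percentile(b[m],[0,2,50,98,100],axis=0).round(4).tolist())
    im=im[:,:,::-1];
    if n=="scene":cv2.imwrite('pics/scene1.png',cv2.resize(im[100:300,280:500],None,fx=3,fy=3,interpolation=cv2.INTER_CUBIC))
E
```

```text
time_s: 3.4
position: [0.5127, -0.2609, 0.2694]
t 3.4 tip in balance [ 0.0361 -0.1281  0.1994] F_b [-0.54  0.16 -0.3 ] open -0.001
shift [-0.015  -0.0099  0.4017] turn [ 0.0003 -0.0003 -0.0005]
scene 232 [[0.0224, -0.1423, 0.1997], [0.0232, -0.1412, 0.2025], [0.026, -0.1325, 0.224], [0.0448, -0.1162, 0.244], [0.0473, -0.114, 0.2448]]
```

View pics/scene1.png

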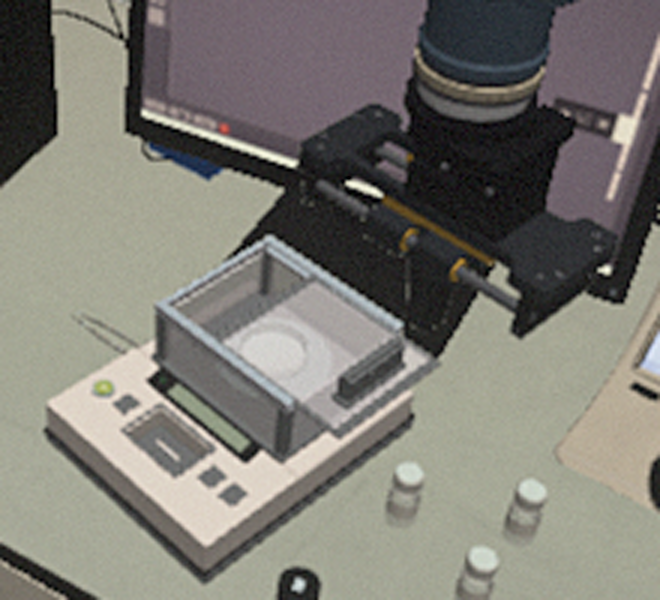

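The scene crop shows the closed fingers hanging at about (420,290), right of and above the rib at (370,372). The depth puts the tip 16 mm off the rib face, so I can descend.

```bash
python3 -m pendant '[[-0.01,-0.01,0.08,0,0,0,1],[-0.015,-0.01,0.2,0,0,0,1],[-0.015,-0.01,0.32,0,0,0,1],[-0.015,-0.01,0.38,0,0,0,1],[-0.015,-0.01,0.4,0,0,0,1],[-0.015,-0.01,0.4,0,0,0,1]]'|head -2;python3 -c "
from h import *
shift((.039,-.064),.119)"
python3 -m pendant '[[0,0.03,0,0,0,0,1],[0,0.06,0,0,0,0,1],[0,0.08,0,0,0,0,1],[0,0.1,0,0,0,0,1],[0,0.12,0,0,0,0,1],[0,0.14,0,0,0,0,1],[0,0.16,0,0,0,0,1]]'|head -4;python3 -c "
from h import *
shift((.039,-.064),.119)"
```

```text
time_s: 4.1
position: [0.5143, -0.2625, 0.1905]
t 4.1 tip in balance [ 0.0381 -0.1292  0.1205] F_b [ 0.03 -0.37 -0.74] open 0.007
shift [-0.0047  0.3261  0.0076] turn [ 0.0001 -0.0001  0.0001]
time_s: 4.8
position: [0.523, -0.2327, 0.1904]
tcp_rot: [[-0.963, 0.269, 0.0], [0.269, 0.963, -0.001], [-0.0, -0.001, -1.0]]
force: [-0.3, -1.2, 1.4]
t 4.8 tip in balance [ 0.0385 -0.0982  0.1204] F_b [ 0.07 -1.21  1.35] open 0.003
shift [-0.0026  0.1709  0.007 ] turn [-0.0002  0.0001 -0.0002]
```

```bash
python3 -m pendant '[[0,0.02,0,0,0,0,1],[0,0.04,0,0,0,0,1],[0,0.06,0,0,0,0,1],[0,0.08,0,0,0,0,1],[0,0.1,0,0,0,0,1],[0,0.115,0,0,0,0,1],[0,0.13,0,0,0,0,1],[0,0.14,0,0,0,0,1]]'|head -4;python3 -c "
from h import *
shift((.039,-.064),.119)"
python3 -m pendant '[[0,0.005,0,0,0,0,1],[0,0.01,0,0,0,0,1],[0,0.015,0,0,0,0,1]]'|grep -E 'pos|force:'
python3 -m pendant '[[0,0.005,0,0,0,0,1],[0,0.01,0,0,0,0,1],[0,0.01,0,0,0,0,1]]'|grep -E 'pos|force:'
python3 -c "
from h import *
shift((.039,-.064),.119)"
```

```text
time_s: 5.6
position: [0.5307, -0.2054, 0.1903]
tcp_rot: [[-0.963, 0.269, 0.0], [0.269, 0.963, -0.0], [-0.0, -0.0, -1.0]]
force: [-0.5, -2.6, 1.4]
t 5.6 tip in balance [ 0.0385 -0.0699  0.1203] F_b [ 0.17 -2.65  1.36] open 0.002
shift [-0.0026  0.0294  0.0064] turn [-0.      0.0001 -0.0002]
position: [0.5313, -0.2029, 0.1902]
force: [0.6, -0.3, 0.5]
grasp_force: 0.6
position: [0.5318, -0.2007, 0.1902]
force: [0.5, -1.3, -0.2]
grasp_force: 0.4
t 6.2 tip in balance [ 0.0383 -0.065   0.1202] F_b [ 0.79 -1.15 -0.16] open 0.002
shift [-0.0035  0.005   0.0059] turn [ 0.0001 -0.0001 -0.0002]
```

Keep going in 1 mm steps until the force shows the stop.

```bash
python3 -m pendant '[[0,0.005,0,0,0,0,1],[0,0.01,0,0,0,0,1],[0,0.01,0,0,0,0,1]]'|grep -E 'pos|force:'
python3 -m pendant '[[0,0.005,0,0,0,0,1],[0,0.005,0,0,0,0,1]]'|grep -E 'pos|^force:'
```

```text
position: [0.5323, -0.1987, 0.1902]
force: [0.8, -1.8, -0.0]
grasp_force: 0.4
position: [0.5326, -0.1978, 0.1902]
force: [0.3, -0.5, 0.4]
```

```bash
for i in 1; do python3 -m pendant '[[0,0.005,0,0,0,0,1],[0,0.005,0,0,0,0,1]]'|grep -E 'pos|^force:'; done
python3 - <<'E'
from h import *
from rig import capture
shift((.039,-.064),.119);p=np.load('p.npy')
for n in("scene","top"):
    im,d=capture(n);b=(cloud(n,d)-[p[0],p[1],0])@R(p[2])
    m=(b[...,2]>.12)&(b[...,2]<.142)&(abs(b[...,0]-.039)<.06)&(b[...,1]<.03)&(b[...,1]>-.18)
    if m.sum():print(n,m.sum(),np.percentile(b[m],[2,50,98],axis=0).round(4).tolist())
    if n=="scene":cv2.imwrite('pics/scene2.png',cv2.resize(im[150:290,290:440,::-1],None,fx=4,fy=4,interpolation=cv2.INTER_CUBIC))
E
```

```text
position: [0.5328, -0.1968, 0.1902]
force: [-0.0, 0.1, 0.4]
t 6.9 tip in balance [ 0.0382 -0.061   0.1202] F_b [-0.05  0.13  0.36] open 0.008
shift [-0.0038 -0.0151  0.0058] turn [ 0.0001 -0.0001 -0.0002]
scene 160 [[0.0079, -0.071, 0.1212], [0.0265, -0.0523, 0.1329], [0.0453, -0.0409, 0.1408]]
```

View pics/scene2.png

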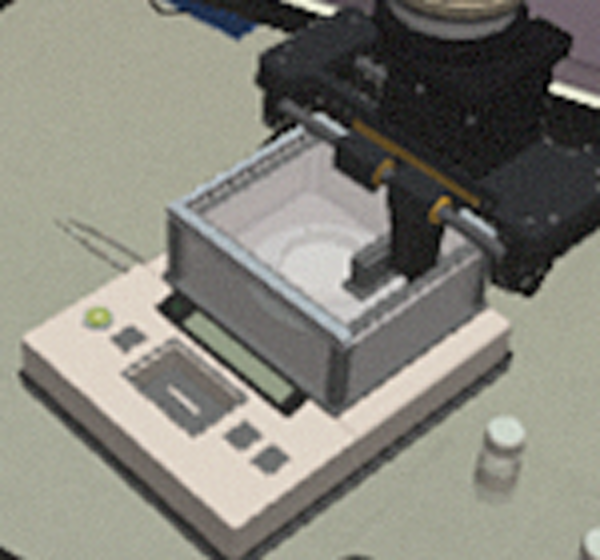

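The scene crop shows the finger at (415,240) against the rib at (370,265), with the door nearly shut and no stop felt yet. I'll go on.

```bash
python3 -m pendant '[[0,0.005,0,0,0,0,1],[0,0.01,0,0,0,0,1],[0,0.01,0,0,0,0,1]]'|grep -E 'pos|^force:'
python3 -m pendant '[[0,0.005,0,0,0,0,1],[0,0.005,0,0,0,0,1],[0,0.005,0,0,0,0,1]]'|grep -E 'pos|^force:'
```

```text
position: [0.5334, -0.1949, 0.1902]
force: [0.3, -0.3, -0.6]
position: [0.5336, -0.1939, 0.1902]
force: [-0.1, -0.6, 0.8]
```

```bash
python3 - <<'E'
from h import *
from rig import capture
p=np.load('p.npy');im,d=capture("scene");b=(cloud("scene",d)-[p[0],p[1],0])@R(p[2])
m=(b[...,2]>.125)&(b[...,2]<.142)&(b[...,0]>.005)&(b[...,0]<.022)&(b[...,1]<.03)&(b[...,1]>-.12)
print('rib',m.sum(),np.percentile(b[m],[2,50,98],axis=0).round(4).tolist())
d0=np.load('scene1.npz')['d'];b=(cloud("scene",d0)-[p[0],p[1],0])@R(p[2])
for lo in(.199,.205,.21,.22,.23):
    m=(abs(b[...,0]-.036)<.03)&(abs(b[...,1]+.128)<.04)&(b[...,2]>lo)&(b[...,2]<lo+.006);print(lo,m.sum(),b[m][:,1].min().round(4),b[m][:,1].max().round(4))
    m=(b[...,2]>.125)&(b[...,2]<.142)&(b[...,0]>.005)&(b[...,0]<.022)&(b[...,1]<.03)&(b[...,1]>-.12)
print('rib before',m.sum(),np.percentile(b[m],[2,50,98],axis=0).round(4).tolist())
E
python3 -m pendant '[[0,0.005,0,0,0,0,1],[0,0.01,0,0,0,0,1]]'|grep -E 'pos|^force:'
python3 -m pendant '[[0,0.005,0,0,0,0,1],[0,0.005,0,0,0,0,1]]'|grep -E 'pos|^force:'
```

```text
rib 46 [[0.0073, -0.0502, 0.1259], [0.0122, -0.0454, 0.1332], [0.0219, -0.0386, 0.1375]]
0.199 19 -0.138 -0.1192
0.205 31 -0.1381 -0.1186
0.21 30 -0.1377 -0.12
0.22 29 -0.1384 -0.119
0.23 30 -0.1408 -0.1152
rib before 46 [[0.0072, -0.0976, 0.126], [0.0122, -0.0925, 0.1333], [0.0207, -0.0853, 0.1378]]
position: [0.5341, -0.1925, 0.1902]
force: [-1.6, -4.8, -0.4]
position: [0.5341, -0.1924, 0.1903]
force: [-1.3, -6.2, -0.6]
```

The door is at its stop: the force rose to 6.5 N and the position stopped advancing. I'll back off and rise.

```bash
python3 -m pendant '[[0,-0.03,0,0,0,0,1],[0,-0.07,0,0,0,0,1],[0,-0.08,-0.1,0,0,0,1],[0,-0.08,-0.25,0,0,0,1],[0,-0.08,-0.38,0,0,0,1],[0,-0.08,-0.4,0,0,0,1],[0,-0.08,-0.4,0,0,0,1]]'|head -2;python3 - <<'E'
from h import *
from rig import capture
shift((-.077,0),.11);p=np.load('p.npy')
for n in("scene","top"):
    im,d=capture(n);b=(cloud(n,d)-[p[0],p[1],0])@R(p[2])
    m=(b[...,2]>.125)&(b[...,2]<.142)&(b[...,0]>.0)&(b[...,0]<.08)&(b[...,1]<.03)&(b[...,1]>-.12)
    if m.sum():print(n,'rib',m.sum(),np.percentile(b[m],[2,50,98],axis=0).round(4).tolist())
E
```

```text
time_s: 8.75
position: [0.5304, -0.2069, 0.271]
t 8.75 tip in balance [ 0.0386 -0.0713  0.201 ] F_b [-0.67 -0.19 -0.11] open 0.006
shift [0.5792 0.3561 0.4536] turn [-0.0001  0.0006 -0.0003]
scene rib 155 [[0.0087, -0.0488, 0.1255], [0.0352, -0.0447, 0.1338], [0.0668, -0.0364, 0.1375]]
top rib 2 [[0.0653, -0.0387, 0.1332], [0.0666, -0.0384, 0.1333], [0.0679, -0.038, 0.1333]]
```

```bash
python3 -m pendant '[[0.08,0.05,0,0,0,0,1],[0.22,0.13,0,0,0,0,1],[0.38,0.23,0,0,0,0,1],[0.5,0.31,0,0,0,0,1],[0.57,0.355,0.1,0,0,0,1],[0.58,0.36,0.25,0,0,0,1],[0.58,0.36,0.4,0,0,0,1],[0.58,0.36,0.45,0,0,0,1]]'|head -2;python3 -m pendant '[[0,0,0.01,0,0,0,1]]' >/dev/null
python3 - <<'E'
from h import *
from rig import capture
shift((-.077,.001),.044);p=np.load('p.npy')
im,d=capture("scene");b=(cloud("scene",d)-[p[0],p[1],0])@R(p[2])
m=(abs(b[...,0]+.077)<.03)&(abs(b[...,1])<.04)&(b[...,2]>.075)&(b[...,2]<.14)
print(m.sum(),np.percentile(b[m],[0,2,50,98,100],axis=0).round(4).tolist())
cv2.imwrite('pics/scene3.png',cv2.resize(im[150:300,280:440,::-1],None,fx=4,fy=4,interpolation=cv2.INTER_CUBIC))
E
```

```text
time_s: 9.65
position: [0.4357, -0.1049, 0.1773]
t 9.75 tip in balance [-0.0787  0.0011  0.1065] F_b [-0.16 -0.14  0.19] open 0.011
shift [-0.01   -0.0009  0.3125] turn [ 0.0004 -0.0015 -0.0003]
118 [[-0.0927, -0.0112, 0.1075], [-0.0915, -0.0102, 0.1089], [-0.0886, -0.0068, 0.1236], [-0.0715, 0.01, 0.1392], [-0.0705, 0.0107, 0.1395]]
```

View pics/scene3.png

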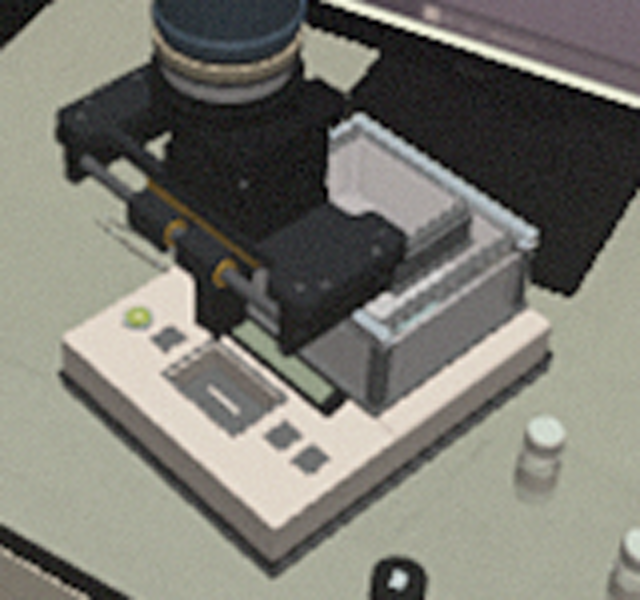

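The crop shows the gripper above the deck, with the fingertip at (215,320) in line with the well at (225,385) behind the tip's height offset. The door is shut, with the rib at (440,240). The finger measures about 25 mm along x, so I'll centre it in the well and descend.

```bash
python3 -m pendant '[[-0.016,0,0.05,0,0,0,1],[-0.016,0,0.13,0,0,0,1],[-0.016,0,0.21,0,0,0,1],[-0.016,0,0.25,0,0,0,1],[-0.016,0,0.25,0,0,0,1]]'|grep -E 'pos|^force:'; python3 -m pendant '[[0,0,0.01,0,0,0,1],[0,0,0.025,0,0,0,1],[0,0,0.04,0,0,0,1],[0,0,0.055,0,0,0,1],[0,0,0.055,0,0,0,1]]'|grep -E 'pos|^force:';python3 -c "
from h import *
shift((-.0755,.001),.04)"
```

```text
position: [0.441, -0.107, 0.1278]
force: [0.2, -0.1, 0.7]
position: [0.4408, -0.1069, 0.117]
force: [-0.9, -0.3, -0.1]
t 10.8 tip in balance [-0.0745  0.0009  0.047 ] F_b [-0.81 -0.51 -0.06] open 0.003
shift [0.0049 0.0003 0.0352] turn [ 0.     -0.0001 -0.0002]
```

```bash
python3 -m pendant '[[0.003,0,0.015,0,0,0,1],[0.003,0,0.03,0,0,0,1],[0.003,0,0.03,0,0,0,1]]'|grep -E 'pos|^force:'; python3 -m pendant '[[0,0,0.01,0,0,0,1],[0,0,0.015,0,0,0,1],[0,0,0.015,0,0,0,1]]'|grep -E 'pos|^force:';python3 -m pendant '[[0,0,0.005,0,0,0,1],[0,0,0.01,0,0,0,1],[0,0,0.01,0,0,0,1]]'|grep -E 'pos|^force:'
```

```text
position: [0.4402, -0.1067, 0.1109]
force: [-0.1, 0.1, 0.0]
position: [0.4403, -0.1068, 0.1082]
force: [-0.7, 0.3, 0.6]
position: [0.4404, -0.1068, 0.1063]
force: [0.4, 0.9, 2.6]
```

Contact: tip at 36.3 mm with 2.6 N. I'll press on.

```bash
python3 -m pendant '[[0,0,0.005,0,0,0,1],[0,0,0.01,0,0,0,1],[0,0,0.01,0,0,0,1]]'|grep -E 'pos|^force:'; python3 -m pendant '[[0,0,0.005,0,0,0,1],[0,0,0.01,0,0,0,1],[0,0,0.01,0,0,0,1]]'|grep -E 'pos|^force:'
```

```text
position: [0.4404, -0.1068, 0.1043]
force: [-0.2, 0.8, 4.8]
position: [0.4403, -0.1068, 0.1038]
force: [-1.4, 0.4, 21.1]
```

```bash
python3 -m pendant '[[0,0,0.005,0,0,0,1],[0,0,0.005,0,0,0,1]]'|grep -E 'pos|^force:'
```

```text
position: [0.4403, -0.1067, 0.1037]
force: [-4.0, 1.6, 30.1]
```

It is firmly at its stop. I'll ease to a lighter force and hold.

```bash
python3 -m pendant '[[0,0,-0.004,0,0,0,1],[0,0,-0.007,0,0,0,1],[0,0,-0.007,0,0,0,1]]'|grep -E 'time|pos|^force:'; python3 -m pendant '[[0,0,0,0,0,0,1],[0,0,0,0,0,0,1],[0,0,0,0,0,0,1],[0,0,0,0,0,0,1],[0,0,0,0,0,0,1],[0,0,0,0,0,0,1],[0,0,0,0,0,0,1],[0,0,0,0,0,0,1]]'|grep -E 'time|pos|^force:'
```

```text
time_s: 12.8
position: [0.4403, -0.1067, 0.1039]
force: [-2.6, 0.5, 17.1]
time_s: 13.6
position: [0.4404, -0.1067, 0.1039]
force: [-1.5, 0.0, 17.8]
```

```bash
for k in 1 2; do python3 -m pendant '[[0,0,0,0,0,0,1],[0,0,0,0,0,0,1],[0,0,0,0,0,0,1],[0,0,0,0,0,0,1],[0,0,0,0,0,0,1],[0,0,0,0,0,0,1],[0,0,0,0,0,0,1],[0,0,0,0,0,0,1]]'|grep -E 'time|pos|^force:'; done
python3 -m pendant '[[0,0,-0.01,0,0,0,1],[0,0,-0.03,0,0,0,1],[0,0,-0.06,0,0,0,1],[0,0,-0.1,0,0,0,1],[0,0,-0.16,0,0,0,1],[0,0,-0.25,0,0,0,1],[0,0,-0.4,0,0,0,1],[0,0,-0.5,0,0,0,1]]'|grep -E 'time|pos|^force:'
python3 -m pendant '[[0.05,0,-0.1,0,0,0,1],[0.15,0,-0.25,0,0,0,1],[0.25,0.1,-0.4,0,0,0,1],[0.25,0.2,-0.45,0,0,0,1],[0.25,0.3,-0.45,0,0,0,1],[0.25,0.3,-0.45,0,0,0,1]]'|grep -E 'time|pos|^force:'
python3 - <<'E'
from h import *
from rig import capture
p=np.load('p.npy')
for n in("scene","top"):
    im,d=capture(n);b=(cloud(n,d)-[p[0],p[1],0])@R(p[2])
    for N,o in(('before',np.load(n+'0.npz')['d']),('now',d)):
        b=(cloud(n,o)-[p[0],p[1],0])@R(p[2])
        m=(b[...,2]>.125)&(b[...,2]<.142)&(abs(b[...,0]-.039)<.04)&(b[...,1]<.03)&(b[...,1]>-.12)
        w=(abs(b[...,0]+.075)<.008)&(abs(b[...,1])<.018)
        print(n,N,'rib y',np.percentile(b[m][:,1],[2,98]).round(4) if m.sum() else 0,'bar z',np.median(b[w][:,2]) if w.sum() else 0)
    cv2.imwrite(f'pics/{n}4.png',cv2.resize((im[150:350,250:490] if n=="scene" else im[130:270,270:450])[:,:,::-1],None,fx=3,fy=3,interpolation=cv2.INTER_CUBIC))
E
```

```text
time_s: 14.4
position: [0.4404, -0.1068, 0.1039]
force: [-2.4, 0.4, 17.3]
time_s: 15.2
position: [0.4404, -0.1067, 0.1039]
force: [-2.1, 1.0, 17.7]
time_s: 16.0
position: [0.4405, -0.1068, 0.2043]
force: [0.3, -0.1, -0.2]
time_s: 16.6
position: [0.4082, -0.034, 0.2935]
force: [-0.6, -0.4, -0.7]
scene before rib y [-0.0976 -0.0852] bar z 0.03946948365216996
scene now rib y [-0.0485 -0.0362] bar z 0.03964382482378315
top before rib y [-0.0982 -0.0859] bar z 0.03854839203886051
top now rib y [-0.0488 -0.037 ] bar z 0
```

View pics/scene4.png

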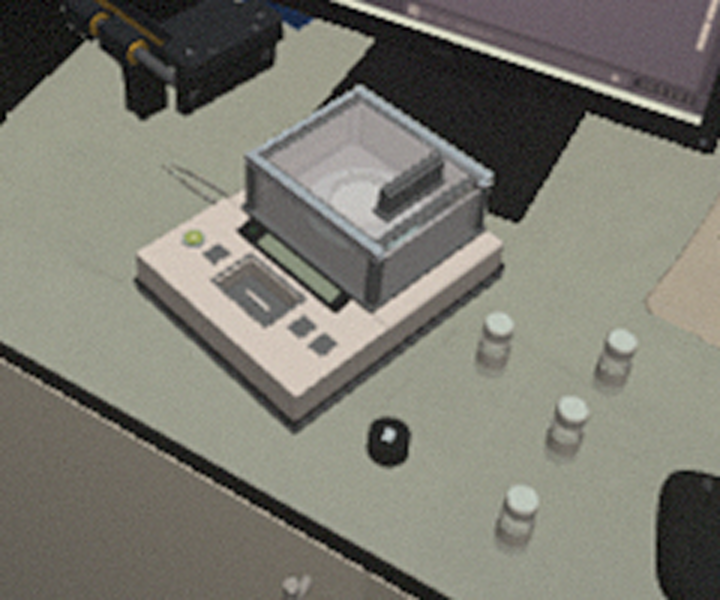

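The door is shut with the rib at (410,185), the bar is back up at (257,290), and the vials, specimen and tweezers are at the same pixels as before. The arm is clear.

```bash
python3 -c "
from rig import bot
print(bot.hand_in())"
```

```text
the job is handed in; nothing more can be done
None
```

The job is handed in: I pushed the door shut to its stop, then held the tare bar fully down for over 2 s (about 17 N, briefly 30 N at the stop) and released it; the last pictures show the door still shut, the bar up and the things around the balance unmoved, though I did not measure the dish's position separately.

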